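Clamp the vial carrier: strap over, cam lever down

ROBOT

A 7-joint arm with a two-finger parallel gripper is mounted at the origin on the work surface. World frame = base frame: x ahead of the robot, y to its left, z up, the work surface at z = 0. Lengths are in m, angles in rad, forces in N, time in s.
With the tool pointing down it reaches from about 0.4 to 0.85 m from the base axis. Payload 10.4 kg.
Tool frame: the origin (TCP) lies at the very end of the fingers, on their centre line; the grasp point (between the pads) lies 19 mm behind it; z points along the fingers, y is the direction in which the jaws open and shut (so a half turn about z gives the same grasp; the last joint's range is limited). The gripper opens to 85 mm and grips with 20 to 120 N. Pads are 22 mm wide; open, the fingers measure 114 mm over their backs; the gripper's body (76 mm by 85 mm) begins 54 mm behind the grasp point. The pads swing forward as they close: fully open they stand 13 mm farther back than shut.
Start: joints at [1.2, 0.332, -0.065, 1.46, 0.022, 1.35, -0.088], TCP at [0.213, -0.588, 0.231] pointing down, gripper open.
Joint ranges: [-2.6, 2.6], [-0.5, 2.12], [-1.47, 1.34], [0.16, 2.42], [-1.27, 4.41], [0.06, 2.06], [-2.6, 2.6]. Speed limits (rad/s): [2.22, 2.22, 2.79, 2.79, 3.14, 3.14, 3.14].

INTERFACE

Orientations are given as a unit quaternion [x, y, z, w].
In Python, from workcell import get_obs, camera, camera_info, hand_in gives the robot as it stands.
- The arm moves only by the tool move_arm, never from a script. Its argument "moves" is a list of rows, each a list of 3 entries, a list of its own where there are three numbers: the shift along the tool's x, y, z in units of 25 mm (1.0 is 25 mm), then the turn, a rotation vector about the tool's x, y, z in degrees, then the opening, from 0 (shut) to 1 (fully open). A call has 1 to 5 rows; each row shifts and turns the commanded pose from where the row before left it, along the tool's axes as they then stand; what a row does not reach is not made up. A row lasts 1/8 s, in which the tool goes at most 62.5 mm and 10.7 degrees, less where a joint would pass 70% of its speed; a pose out of reach is approached as far as the arm can. A call is refused whole if a number of a shift passes 1 or a number of a turn 10.7, either way. A call with a gripper value outside its range is refused whole. The fingers move at their own pace and stop on an object; "squeeze" is the grip in N (left out, the last holds). Time passes only in rows, so rows that do not move let the fingers close. It gives the time, the measured TCP pose, the force and the opening at its end, in the units of the state.
- get_obs(): the state, without advancing time (a new reading comes with each control period).
- camera(name): name is "side" or "top"; returns the picture (384x512x3 uint8, red, green, blue); there is no depth.
- camera_info(name): a dict with "fx", "fy", "cx", "cy" (pixels), "D" ([k1, k2, p1, p2, k3] as OpenCV has them; the pictures are not rectified), "origin" and "rotation" of the camera in the world. Camera axes: x right, y down, z forward; pixel columns grow to the right and rows downward; lengths in m; the calibration is good to about 2 mm. A picture is of the moment at which its call begins. camera_info takes no time and is no camera call.
- hand_in(): hands the job in, once; it reports no verdict.
The state is a dict: "clock": time; "joint_pos": joint angles; "joint_velocities": joint speeds; "tau": joint torques, N m; "position": TCP position; "ee_rot": TCP orientation; "ft_force": force on the tool from outside, world axes, zero at the start; "torque": the same for the moment, N m; "grip_width": opening from 0.0 (shut) to 1.0 (fully open).
Only numpy, scipy, OpenCV 4.12 (cv2) and the standard library are available. Lean on these libraries where they do the work, as an engineer would, in place of code of your own. Each camera call takes 0.05 s, during which the arm holds its last target. There are 200 camera calls.

TASK

Secure the loaded vial carrier on its clamping station: with a finger, push the steel strap round over the vials until it is fully home against the cam post, and only then push the cam lever down until it lies fully flat. Nothing needs gripping: leave the carrier sitting where it is and do not disturb the other things on the bench. Finish with the hand clear of everything.

Things in the scene. Friction and masses are not known exactly. Their poses are not given: they have to be found in the camera images.
- station: Fixed clamping station: aluminium base plate 260 (x) x 290 (y) x 16 mm. Origin on the bench under the middle of the carrier; its +y axis points to the round post that carries the strap, its -y axis to the square dark steel cam post; z up. The cam post is 34 (x) x 40 (y) mm, centred at x -35, y -105 mm, top 135 mm above the bench; the strap comes home against its +x side.
- strap_pivot (a point): Vertical hinge axis of the strap, at the height of the strap's upper face (100 mm above the bench); at x 0, y +90 mm of the station.
- strap_tab (a point): Centre of the strap's upright finger tab. The strap is a level steel bar 26 mm wide, 16 mm thick (84 to 100 mm above the bench), reaching 205 mm from its hinge axis. The tab is a plate standing on it 110 mm from the hinge axis: 32 mm along the strap, 8 mm thick across it, from 100 to 130 mm above the bench; this point lies at 115 mm. The vial caps under the strap reach 80 mm above the bench.
- strap (a joint): Angle of the strap (rad): 0 = fully home, lying along the station's -y direction from its hinge, across the carrier against the cam post; it grows to at most 1.6 as the strap swings open towards the station's +x side (counter-clockwise from above). It turns with light friction (about 1 N at the tab) and stays where it is left.
- lever_hinge (a point): Hinge axis of the cam lever (parallel to the station's x axis), 120 mm above the bench, at x 0, y -105 mm of the station.
- lever_tip (a point): Free end of the cam lever, on its centre line, 85 mm from its hinge axis. The lever is a plain aluminium bar 24 mm wide (station x) and 10 mm thick on a round steel cam 16 mm in radius.
- cam_lever (a joint): Angle of the cam lever (rad): 0 = standing straight up, 1.57 = lying fully flat, level, pointing outward along the station's -y. It starts raised and leaning outward; it turns with friction (about 4 to 5 N of push 65 mm from the hinge), stays where it is left and has a hard stop when flat.
- carrier: Loose black vial carrier 192 x 118 mm, with white capped vials 28 mm across, 64 mm high in all, standing on the station's base plate. Origin at the centre of its underside. To stay where it is.
- vial_a: Bystander: loose white capped vial 28 mm across, 60 mm high, upright on the bench; origin at its underside.
- vial_b: Bystander: another such vial.
- beaker: Bystander: small glass beaker 64 mm across, 75 mm high; origin at its underside.
- reagent: Bystander: amber bottle 68 mm across, 140 mm high; origin at its underside.
- jar: Bystander: white jar 72 mm across, 85 mm high; origin at its underside.
- pipette_stand: Bystander: white round-footed stand 90 mm across, 136 mm high; origin at its underside.
- spatula: Bystander: steel spatula 180 mm long lying on the bench.

How it is judged:
By the outcome, as a careful person would: the job done as asked, in the order asked, and still so for the second after the job is handed in, with the robot touching nothing.
It also fails if it takes over 58 s, if anything falls off the work surface, if the arm or the gripper's body presses on something with over 40 N, if the wrist force passes 120 N, or if a joint passes its speed limit or range.

## Working session

There is one attempt and no reset: what is moved stays moved. The work goes in short steps, Python scripts to look and compute and a tool call to move; the robot and the scene stay as the last step left them, time stands still between calls to the robot, and variables do not carry over. Pictures are saved under pics/ and viewed, about 8 in all and at most 12, crops included, and the job is handed in when it is done.

Besides the shell and the picture viewer there is one more tool, called after ">>>" by a JSON object that holds its "method" and its "body". move_arm: Moves the arm, as the interface text tells. Its arguments: {"type":"object","properties":{"moves":{"type":"array","items":{"type":"array"}},"squeeze":{"type":"number"}},"required":["moves"]}

```bash
mkdir -p pics
python3 - <<'E'
from workcell import *
import cv2
for n in("top","side"):
    im=camera(n); cv2.imwrite(f"pics/{n}0.png",im[:,:,::-1]); 
    print(camera_info(n))
o=get_obs(); print(o)
a=cv2.imread("pics/top0.png");b=cv2.imread("pics/side0.png")
for n,i in(("top",a),("side",b)): cv2.imwrite(f"pics/{n}0b.png",cv2.resize(i,(800,600),interpolation=cv2.INTER_CUBIC))
E
```

```text
{'fx': 388.8105179053351, 'fy': 388.8105179053351, 'cx': 253.8780715163609, 'cy': 195.22242553359143, 'D': array([-0.00739195,  0.        ,  0.        ,  0.        ,  0.        ]), 'origin': array([ 0.27903113, -0.00955007,  1.40068561]), 'rotation': array([-0.70015267,  0.70773658, -0.0622574 ,  0.07084624])}
{'fx': 405.8656466507621, 'fy': 405.8656466507621, 'cx': 256.1492800311847, 'cy': 195.14226879479736, 'D': array([-0.05510354,  0.        ,  0.        ,  0.        ,  0.        ]), 'origin': array([0.34915118, 0.95325876, 1.16437802]), 'rotation': array([-0.06557618,  0.92939746, -0.3613818 ,  0.03637743])}
{'clock': 0.1, 'joint_pos': array([ 1.20040553,  0.33279128, -0.06469233,  1.460847  ,  0.02164107,
        1.34990721, -0.08850692]), 'joint_velocities': array([-0.00076459, -0.00093923, -0.00066789, -0.00164096, -0.00161235,
       -0.00074979,  0.00013609]), 'tau': array([ 2.21177470e-03, -6.26747131e+01,  4.98218962e-02, -3.92432749e+01,
        1.63483940e-02,  6.98020449e-03, -7.10672293e-05]), 'position': array([ 0.21288023, -0.58727477,  0.23061129]), 'ee_rot': array([ 9.84916866e-01,  1.73027089e-01, -1.57423187e-04, -6.08197330e-04]), 'ft_force': array([ 0.09039292, -0.7658201 ,  0.11272806]), 'torque': array([-0.0598922 ,  0.03661228,  0.0119197 ]), 'grip_width': 1.0025128616492929}
```

View pics/top0b.png

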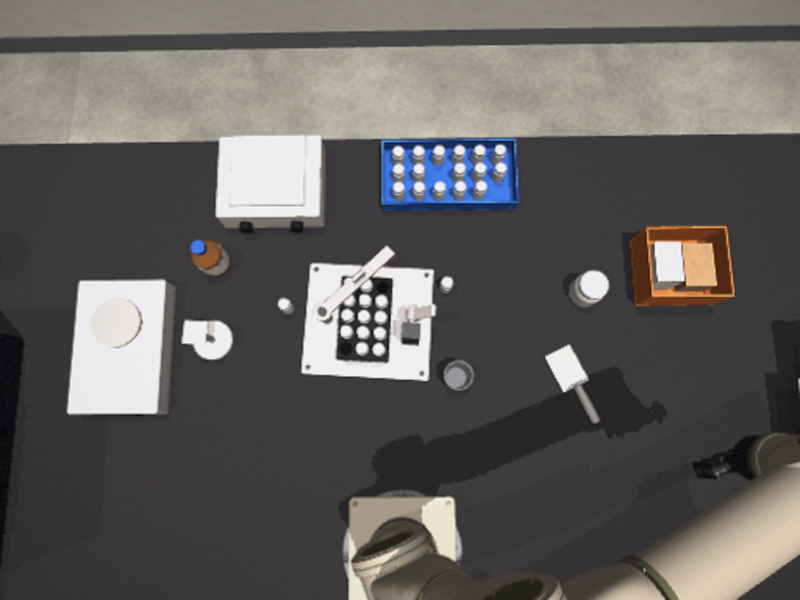

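View pics/side0b.png

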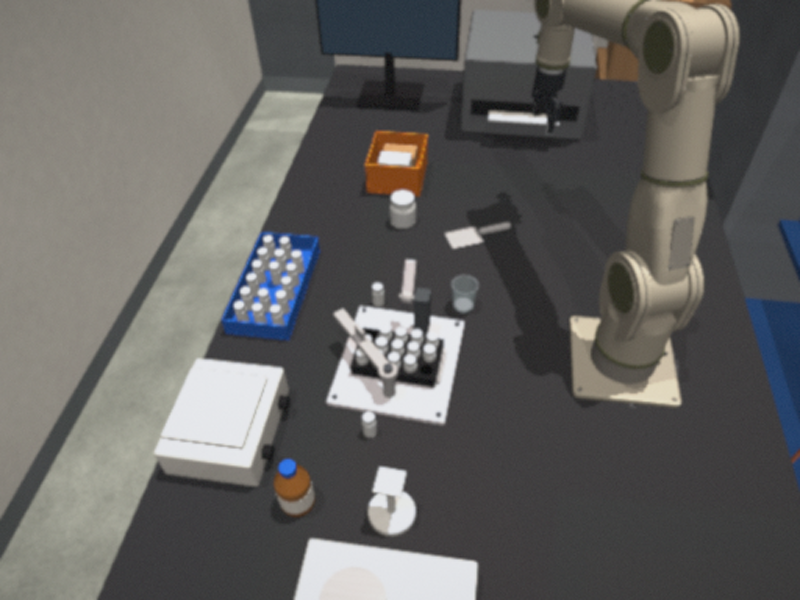

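The top view shows the station at about (368,320) of 800x600, with its +y axis pointing image left (world +y). The strap is open, running from the pivot (322,312) to (390,252). The square cam post is at (411,332) and the raised lever lies to its right. Vials stand at (285,306) and (446,283), and the beaker is at (458,375). I'll look at enlarged crops next.

Run:
```python
import cv2
a=cv2.imread("pics/top0.png");b=cv2.imread("pics/side0.png")
cv2.imwrite("pics/topc.png",cv2.resize(a[150:260,170:310],None,fx=5.5,fy=5.4545454,interpolation=cv2.INTER_CUBIC))
cv2.imwrite("pics/sidec.png",cv2.resize(b[160:285,200:320],None,fx=4.8,fy=4.8,interpolation=cv2.INTER_CUBIC))
```

```text
(no output)
```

View pics/topc.png

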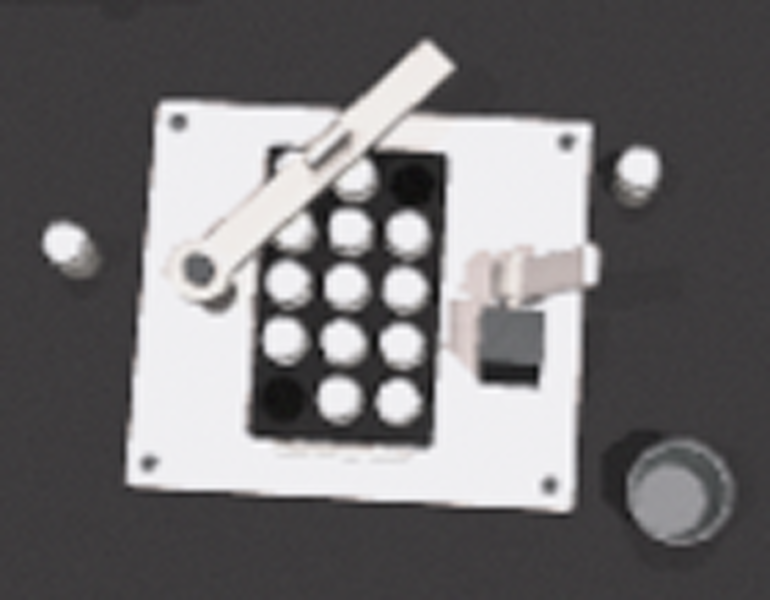

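View pics/sidec.png

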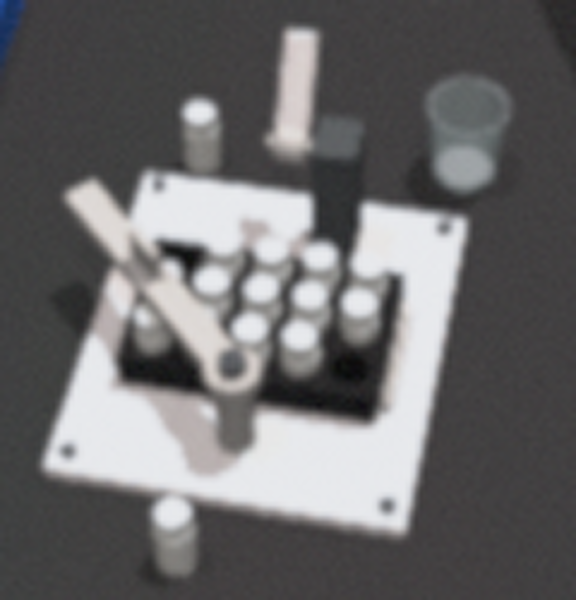

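The top crop gives pivot (198,268), post top centre (512,337), tab top about (330,148), strap end (440,53) and lever tip (592,265). The side crop gives post top (339,138), lever tip (301,32), pivot (232,363) and strap end (83,190).

```bash
cat > h.py <<'E'
import numpy as np,cv2
from scipy.spatial.transform import Rotation as R
from workcell import *
def ray(n,uv):
    c=camera_info(n);K=np.array([[c['fx'],0,c['cx']],[0,c['fy'],c['cy']],[0,0,1]])
    p=cv2.undistortPoints(np.array([[uv]],float),K,c['D'])[0,0]
    d=R.from_quat(c['rotation']).apply([p[0],p[1],1]);return c['origin'],d
def atz(n,uv,z):
    o,d=ray(n,uv);return o+d*(z-o[2])/d[2]
def tri(a,b):
    A=[];B=[]
    for n,uv in(("top",a),("side",b)):
        o,d=ray(n,uv);d=d/np.linalg.norm(d);P=np.eye(3)-np.outer(d,d);A.append(P);B.append(P@o)
    return np.linalg.lstsq(np.vstack(A),np.hstack(B),rcond=None)[0]
def proj(n,P):
    c=camera_info(n);K=np.array([[c['fx'],0,c['cx']],[0,c['fy'],c['cy']],[0,0,1]])
    r=R.from_quat(c['rotation']).inv();return cv2.projectPoints(np.array(P,float).reshape(-1,3),r.as_rotvec(),-r.apply(c['origin']),K,c['D'])[0][:,0]
T=lambda u,v:(170+(u+.5)/5.5-.5,150+(v+.5)/5.4545-.5)
S=lambda u,v:(200+(u+.5)/4.8-.5,160+(v+.5)/4.8-.5)
E
python3 - <<'E'
from h import *
np.set_printoptions(precision=4,suppress=True)
print("corners",[atz("top",T(*p),.016) for p in((160,102),(594,122),(575,512),(127,486))])
for nm,t,s,z in(("pivot",(198,268),(232,363),.1),("post",(512,337),(339,138),.135),("tab",(330,148),(143,252),.13),("strapend",(440,53),(83,190),.1),("levertip",(592,265),(301,32),.19),("va",(66,243),(173,513),.06),("vb",(640,165),(200,110),.06)):
    print(nm,atz("top",T(*t),z),atz("side",S(*s),z),tri(T(*t),S(*s)))
E
```

```text
corners [array([0.6467, 0.2084, 0.016 ]), array([ 0.6291, -0.0817,  0.016 ]), array([ 0.3686, -0.064 ,  0.016 ]), array([0.3885, 0.2253, 0.016 ])]
pivot [0.5171 0.1697 0.1   ] [0.5157 0.1684 0.1   ] [0.5161 0.1695 0.1016]
post [ 0.4662 -0.0237  0.135 ] [ 0.4659 -0.0176  0.135 ] [ 0.4669 -0.0238  0.1285]
tab [0.5858 0.0858 0.13  ] [0.588  0.1038 0.13  ] [0.5917 0.0873 0.1097]
strapend [0.6542 0.0188 0.1   ] [0.6504 0.0262 0.1   ] [0.6546 0.019  0.0922]
levertip [ 0.4997 -0.0697  0.19  ] [ 0.5003 -0.0676  0.19  ] [ 0.5004 -0.0698  0.1879]
va [0.5418 0.2601 0.06  ] [0.5408 0.2669 0.06  ] [0.5428 0.2618 0.0518]
vb [ 0.5889 -0.1083  0.06  ] [ 0.5876 -0.1045  0.06  ] [ 0.5891 -0.1086  0.0559]
```

>>> {"method": "move_arm", "body": {"moves": [[[0.9,-0.8,-0.3],[0,0,0],0],[[1,-0.8,-0.3],[0,0,0],0],[[1,-0.8,-0.3],[0,0,0],0],[[1,-0.8,-0.3],[0,0,0],0],[[1,-0.8,-0.3],[0,0,0],0]]}}

```text
clock: 0.72
position: [0.2945, -0.4507, 0.2687]
ee_rot: [0.985, 0.173, -0.0, -0.0]
ft_force: [-0.2, -0.2, 0.7]
grip_width: 0.005
```

>>> {"method": "move_arm", "body": {"moves": [[[1,-0.8,0],[0,0,0],0],[[1,-0.8,0],[0,0,0],0],[[1,-0.8,0],[0,0,0],0],[[1,-0.8,0],[0,0,0],0],[[1,-0.8,0],[0,0,0],0]]}}

```text
clock: 1.35
position: [0.3778, -0.3142, 0.2685]
ee_rot: [0.985, 0.173, -0.0, -0.0]
ft_force: [0.5, -0.2, 0.2]
grip_width: 0.001
```

>>> {"method": "move_arm", "body": {"moves": [[[1,-0.8,0],[0,0,0],0],[[1,-0.8,0],[0,0,0],0],[[1,-0.8,0],[0,0,0],0],[[1,-0.8,0],[0,0,0],0],[[1,-0.8,0],[0,0,0],0]]}}

```text
clock: 1.98
position: [0.4612, -0.1776, 0.2685]
ee_rot: [0.985, 0.173, -0.0, -0.0]
ft_force: [0.0, 1.4, -0.4]
grip_width: 0.004
```

>>> {"method": "move_arm", "body": {"moves": [[[1,-0.9,0],[0,0,0],0],[[1,-0.9,0],[0,0,0],0],[[1,-0.9,0],[0,0,0],0],[[1,-0.9,0],[0,0,0],0],[[1,-0.9,0],[0,0,0],0]]}}

```text
clock: 2.6
position: [0.5404, -0.0293, 0.2685]
ee_rot: [0.985, 0.173, -0.0, 0.0]
ft_force: [-0.4, -0.9, 0.2]
grip_width: -0.001
```

>>> {"method": "move_arm", "body": {"moves": [[[1,-0.9,0],[0,0,0],0],[[1,-0.9,0],[0,0,0],0],[[1,-0.9,0],[0,0,0],0],[[1,-0.9,0],[0,0,0],0],[[0.8,-0.7,0],[0,0,0],0]]}}

```text
clock: 3.22
position: [0.6165, 0.1131, 0.2683]
ee_rot: [0.985, 0.173, -0.0, -0.0]
ft_force: [-0.2, -0.4, 0.8]
grip_width: -0.0
```

>>> {"method": "move_arm", "body": {"moves": [[[0,0,0.8],[0,0,-4.5],0],[[0,0,0.8],[0,0,-4.5],0],[[0,0,0.8],[0,0,-4.5],0],[[0,0,0.8],[0,0,-4.6],0],[[0,0,0.8],[0,0,-4.5],0]]}}

```text
clock: 3.85
position: [0.6161, 0.1116, 0.1677]
ee_rot: [0.931, 0.364, -0.0, -0.0]
ft_force: [0.3, -0.6, 0.2]
grip_width: 0.004
```

Run:
```python
from h import *
o=get_obs();print(o['position'],R.from_quat(o['ee_rot']).as_matrix())
a=camera("top")[:,:,::-1];b=camera("side")[:,:,::-1]
f=lambda i:cv2.resize(i,(400,500),interpolation=cv2.INTER_CUBIC)
cv2.imwrite("pics/c1.png",np.hstack([f(a[140:265,200:300]),f(b[140:265,210:310])]))
```

```text
[0.6160636  0.11161117 0.16770154] [[ 7.35195153e-01  6.77855083e-01 -7.56921259e-04]
 [ 6.77855139e-01 -7.35195459e-01 -2.19497600e-04]
 [-7.05272636e-04 -3.51709393e-04 -9.99999689e-01]]
```

View pics/c1.png

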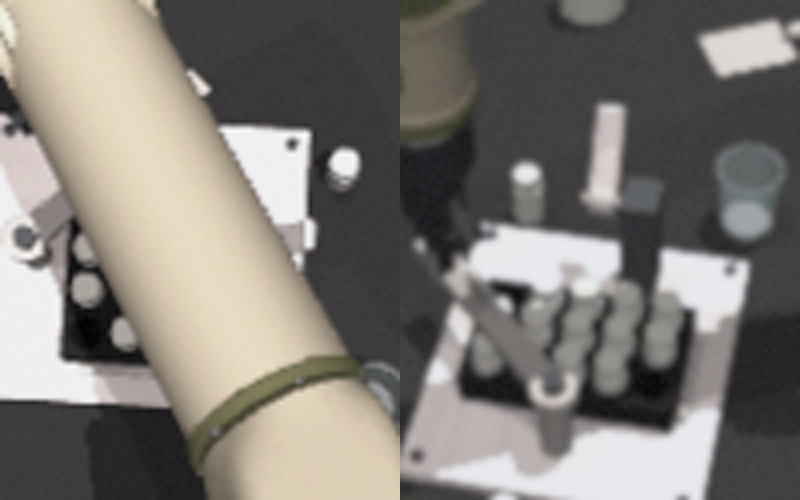

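>>> {"method": "move_arm", "body": {"moves": [[[0,0,0.8],[0,0,0],0],[[0,0,0.8],[0,0,0],0],[[0,0,0.7],[0,0,0],0],[[-0.4,0,0],[0,0,0],0],[[-0.4,0,0],[0,0,0],0]]}}

```text
clock: 4.58
position: [0.6013, 0.0978, 0.1116]
ee_rot: [0.932, 0.363, 0.0, 0.0]
ft_force: [1.8, 1.6, -2.7]
grip_width: 0.001
```

>>> {"method": "move_arm", "body": {"moves": [[[-0.38,0.04,0],[0,0,5],0],[[-0.38,0.04,0],[0,0,5],0],[[-0.38,0.04,0],[0,0,5],0]]}}

```text
clock: 4.95
position: [0.5809, 0.0781, 0.1123]
ee_rot: [0.972, 0.236, 0.001, 0.0]
ft_force: [0.5, 0.5, -0.4]
grip_width: 0.001
```

Run:
```python
from h import *
o=get_obs();print(o['position'],o['ft_force'])
a=camera("top")[:,:,::-1];b=camera("side")[:,:,::-1]
f=lambda i:cv2.resize(i,(400,500),interpolation=cv2.INTER_CUBIC)
cv2.imwrite("pics/c2.png",np.hstack([f(a[140:265,200:300]),f(b[140:265,210:310])]))
```

```text
[0.58091405 0.07809661 0.11234062] [ 0.47902154  0.450334   -0.39684904]
```

View pics/c2.png

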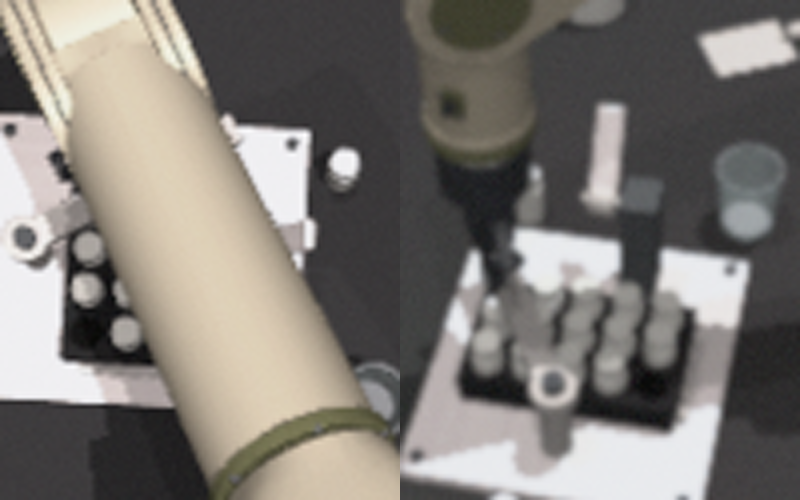

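The side view shows the strap following the finger (about 15° of turn so far) and nothing else touched. I'll continue along the arc.

>>> {"method": "move_arm", "body": {"moves": [[[-0.38,0.04,0],[0,0,5],0],[[-0.38,0.04,0],[0,0,5],0],[[-0.38,0.04,0],[0,0,5],0],[[-0.38,0.04,0],[0,0,5],0]]}}

```text
clock: 5.55
position: [0.5472, 0.0615, 0.1122]
ee_rot: [0.998, 0.065, 0.001, 0.0]
ft_force: [0.9, -0.1, 1.5]
grip_width: -0.001
```

>>> {"method": "move_arm", "body": {"moves": [[[-0.38,0.04,0],[0,0,5],0],[[-0.25,0.02,0],[0,0,3],0]]}}

```text
clock: 5.8
position: [0.5316, 0.0584, 0.1122]
ee_rot: [1.0, -0.004, 0.001, 0.0]
ft_force: [1.2, -1.9, -0.1]
grip_width: -0.002
```

>>> {"method": "move_arm", "body": {"moves": [[[-0.1,0,0],[0,0,1.5],0],[[-0.1,0,0],[0,0,1.5],0]]}}

```text
clock: 6.05
position: [0.5265, 0.0589, 0.1117]
ee_rot: [1.0, -0.03, 0.001, 0.0]
ft_force: [1.8, 0.3, 0.5]
grip_width: 0.0
```

>>> {"method": "move_arm", "body": {"moves": [[[-0.06,0,0],[0,0,0],0],[[-0.06,0,0],[0,0,0],0]]}}

```text
clock: 6.3
position: [0.5233, 0.0592, 0.1113]
ee_rot: [1.0, -0.03, 0.0, -0.0]
ft_force: [0.9, -0.0, 1.7]
grip_width: -0.0
```

>>> {"method": "move_arm", "body": {"moves": [[[-0.06,0,0],[0,0,0],0],[[-0.06,0,0],[0,0,0],0]]}}

```text
clock: 6.55
position: [0.523, 0.0592, 0.1116]
ee_rot: [1.0, -0.03, 0.003, -0.001]
ft_force: [20.6, 0.5, -15.4]
grip_width: 0.001
```

>>> {"method": "move_arm", "body": {"moves": [[[-0.04,0,0],[0,0,0],0],[[0,0,0],[0,0,0],0]]}}

```text
clock: 6.8
position: [0.523, 0.0593, 0.1117]
ee_rot: [1.0, -0.03, 0.004, -0.001]
ft_force: [21.7, 0.2, -15.9]
grip_width: 0.001
```

The strap hits a hard stop at TCP x 0.523 with 20 N at the tab, which matches the computed home position. I'll back off, rise, and take a look.

>>> {"method": "move_arm", "body": {"moves": [[[0.4,0,0],[0,0,0],0],[[0.8,0,0],[0,0,0],0],[[0,0,-1],[0,0,0],0],[[0,0,-1],[0,0,0],0],[[0,0,-1],[0,0,0],0]]}}

```text
clock: 7.42
position: [0.5488, 0.0577, 0.1868]
ee_rot: [1.0, -0.03, -0.001, -0.0]
ft_force: [0.1, 0.5, -0.8]
grip_width: -0.001
```

>>> {"method": "move_arm", "body": {"moves": [[[0,0,-1],[0,0,0],0],[[-0.6,0.7,0],[0,0,0],0],[[-0.6,0.8,0],[0,0,0],0],[[-0.4,0.8,0],[0,0,0],0],[[0,0.7,0],[0,0,0],0]]}}

```text
clock: 8.05
position: [0.5042, -0.0156, 0.2113]
ee_rot: [1.0, -0.03, -0.0, 0.0]
ft_force: [0.7, 1.0, 0.0]
grip_width: 0.001
```

Run:
```python
from h import *
o=get_obs();print(o['position'],o['ft_force'],R.from_quat(o['ee_rot']).as_rotvec(True))
a=camera("top")[:,:,::-1];b=camera("side")[:,:,::-1]
f=lambda i:cv2.resize(i,(400,500),interpolation=cv2.INTER_CUBIC)
cv2.imwrite("pics/c3.png",np.hstack([f(a[140:265,200:300]),f(b[140:265,210:310])]))
```

```text
[ 0.50416766 -0.01563883  0.21131203] [0.65321925 0.96383719 0.00313026] [ 1.79892590e+02 -5.43393218e+00 -4.96911750e-02]
```

View pics/c3.png

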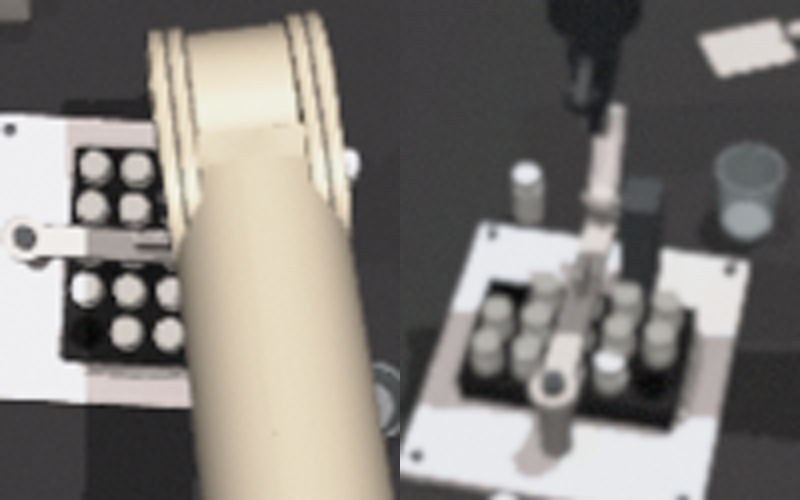

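The top view shows the strap lying straight along -y across the vials. The side view shows its end beside the post at about (600,205), the carrier in place, and the fingers just inside the lever at (598,130). Next I push the lever along its arc.

>>> {"method": "move_arm", "body": {"moves": [[[0.1,0,0.7],[0,0,0],0],[[0,0,0.6],[0,0,0],0],[[0,0.5,0],[0,0,0],0],[[0,0.5,0],[0,0,0],0]]}}

```text
clock: 8.65
position: [0.5057, -0.0408, 0.1787]
ee_rot: [1.0, -0.03, -0.0, 0.0]
ft_force: [0.2, -0.8, -0.2]
grip_width: 0.002
```

>>> {"method": "move_arm", "body": {"moves": [[[0,0.22,0.13],[0,0,0],0],[[0,0.23,0.13],[0,0,0],0],[[0,0.2,0.17],[0,0,0],0],[[0,0.19,0.17],[0,0,0],0]]}}

```text
clock: 9.15
position: [0.5051, -0.0611, 0.1645]
ee_rot: [1.0, -0.03, 0.001, 0.0]
ft_force: [0.1, 0.7, 6.2]
grip_width: -0.005
```

>>> {"method": "move_arm", "body": {"moves": [[[0,0.16,0.2],[0,0,0],0],[[0,0.15,0.21],[0,0,0],0]]}}

```text
clock: 9.4
position: [0.5046, -0.0692, 0.1543]
ee_rot: [1.0, -0.03, 0.001, 0.0]
ft_force: [0.6, -0.7, 7.2]
grip_width: 0.001
```

>>> {"method": "move_arm", "body": {"moves": [[[0,0.12,0.23],[0,0,0],0],[[0,0.11,0.24],[0,0,0],0]]}}

```text
clock: 9.65
position: [0.5042, -0.0753, 0.1425]
ee_rot: [1.0, -0.031, 0.001, 0.001]
ft_force: [-0.0, -2.1, 5.3]
grip_width: -0.002
```

>>> {"method": "move_arm", "body": {"moves": [[[0,0.06,0.25],[0,0,0],0],[[0,0.06,0.25],[0,0,0],0]]}}

```text
clock: 9.9
position: [0.504, -0.0785, 0.1299]
ee_rot: [1.0, -0.031, 0.001, 0.001]
ft_force: [0.2, -1.2, 6.0]
grip_width: 0.003
```

>>> {"method": "move_arm", "body": {"moves": [[[0,0,0.1],[0,0,0],0],[[0,0,0.08],[0,0,0],0]]}}

```text
clock: 10.15
position: [0.5038, -0.0783, 0.1253]
ee_rot: [1.0, -0.031, 0.001, 0.001]
ft_force: [0.5, -3.3, 5.6]
grip_width: 0.002
```

Not at the stop yet, so I press on in small steps.

>>> {"method": "move_arm", "body": {"moves": [[[0,0,0.06],[0,0,0],0],[[0,0,0.06],[0,0,0],0]]}}

```text
clock: 10.4
position: [0.5042, -0.0783, 0.1244]
ee_rot: [1.0, -0.031, 0.001, 0.001]
ft_force: [-12.4, -2.6, 35.4]
grip_width: 0.001
```

>>> {"method": "move_arm", "body": {"moves": [[[0,0,0.05],[0,0,0],0],[[0,0,0.03],[0,0,0],0]]}}

```text
clock: 10.65
position: [0.5044, -0.0783, 0.124]
ee_rot: [1.0, -0.031, 0.001, 0.001]
ft_force: [-19.3, -1.9, 48.8]
grip_width: 0.002
```

The hard stop is at z 0.1245, where a flat lever's top should be at 0.125. I'll lift clear and check.

>>> {"method": "move_arm", "body": {"moves": [[[0,0,-0.5],[0,0,0],0],[[0,0,-1],[0,0,0],0],[[0,0,-1],[0,0,0],0],[[0,0,-1],[0,0,0],0],[[0,0,-1],[0,0,0],0]]}}

```text
clock: 11.28
position: [0.503, -0.077, 0.2328]
ee_rot: [1.0, -0.03, -0.0, -0.0]
ft_force: [0.8, -0.6, -0.5]
grip_width: -0.0
```

>>> {"method": "move_arm", "body": {"moves": [[[0,1,-1],[0,0,0],0],[[0,1,-0.5],[0,0,0],0],[[0,1,0],[0,0,0],0],[[0,1,0],[0,0,0],0],[[0,1,0],[0,0,0],0]]}}

```text
clock: 11.9
position: [0.4956, -0.2025, 0.2695]
ee_rot: [1.0, -0.03, -0.0, -0.0]
ft_force: [0.4, 0.1, 0.1]
grip_width: 0.002
```

>>> {"method": "move_arm", "body": {"moves": [[[-0.5,1,0],[0,0,0],0],[[-0.5,1,0],[0,0,0],0],[[-0.5,1,0],[0,0,0],0],[[-0.5,1,0],[0,0,0],0],[[-0.5,1,0],[0,0,0],0]]}}

```text
clock: 12.52
position: [0.4254, -0.3234, 0.2695]
ee_rot: [1.0, -0.03, -0.0, -0.0]
ft_force: [0.1, -0.6, -0.2]
grip_width: -0.0
```

Run:
```python
from h import *
o=get_obs();print(o['position'],o['ft_force'])
a=camera("top")[:,:,::-1];b=camera("side")[:,:,::-1]
cv2.imwrite("pics/t4.png",a);cv2.imwrite("pics/s4.png",b)
f=lambda i:cv2.resize(i,(400,500),interpolation=cv2.INTER_CUBIC)
cv2.imwrite("pics/c4.png",np.hstack([f(a[140:265,200:300]),f(b[140:265,210:310])]))
```

```text
[ 0.42535706 -0.32340989  0.26947403] [ 0.09045837 -0.6434872  -0.18225998]
```

View pics/c4.png

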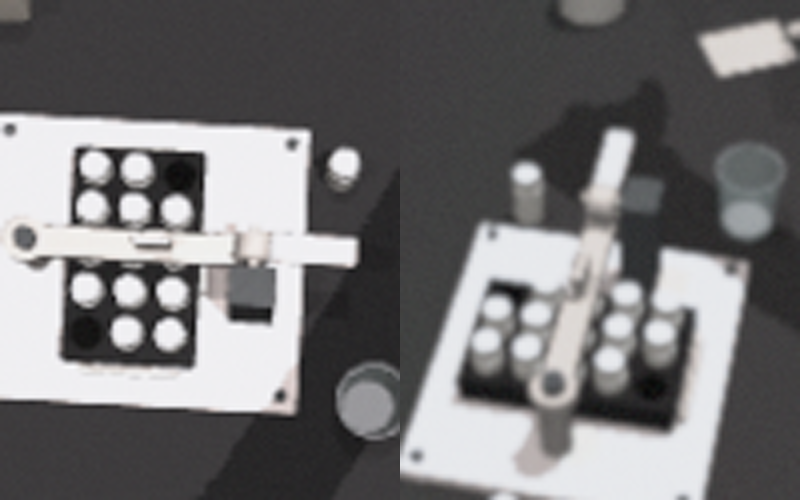

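The strap lies along -y against the post's side, the lever is flat with its tip at top (357,251) and side (620,131), and the carrier, vial and beaker look unmoved. I'll check the lever tip height and strap angle, then hand in.

Run:
```python
from h import *
t=tri((289,202.5),(265,172.9));print("tip",t)
for th in(1.45,1.57):print(th,proj("top",[.5035-.067*.085*np.sin(th),-.0256-.085*np.sin(th),.12+.085*np.cos(th)]),proj("side",[.5035-.067*.085*np.sin(th),-.0256-.085*np.sin(th),.12+.085*np.cos(th)]))
hand_in()
```

```text
tip [ 0.49771713 -0.1124915   0.11478193]
1.45 [[288.59072532 201.82792391]] [[264.72705272 170.31894198]]
1.57 [[288.54937051 202.35819208]] [[264.77387076 172.19550234]]
the job is handed in; nothing more can be done
```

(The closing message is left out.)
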